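Change over the bearing run-in fixture

ROBOT

A 6-joint arm with a two-finger parallel gripper is mounted at the origin on the work surface. World frame = base frame: x ahead of the robot, y to its left, z up, the work surface at z = 0. Lengths are in m, angles in rad, forces in N, time in s.
With the tool pointing down it reaches from about 0.25 to 0.725 m from the base axis. Payload 4 kg.
Tool frame: the origin (TCP) lies midway between the tips of the shut fingers; the grasp point (between the pads) lies 19 mm behind it; z points along the fingers, y is the line along which they close (so a half turn about z gives the same grasp; the last joint's range is limited). The gripper opens to 85 mm and grips with 20 to 120 N. Pads are 22 mm wide; open, the fingers measure 114 mm over their backs; the gripper's body (76 mm by 85 mm) begins 54 mm behind the grasp point. The pads swing forward as they close: fully open they stand 13 mm farther back than shut.
Start: joints at [-1.339, 0.241, 0.005, 1.335, 0, 1.571], TCP at [0.115, -0.487, 0.231] pointing down, gripper open.
Joint ranges: [-2.72, 2.72], [-1.05, 1.87], [-1.09, 1.28], [-1.99, 2.15], [-1.42, 1.44], [-3.14, 3.14]. Speed limits (rad/s): [2.79, 2.79, 3.14, 3.14, 3.14, 3.14].

INTERFACE

Orientations are given as a unit quaternion [w, x, y, z].
In Python, from workcell import arm gives the robot as it stands.
- The arm moves only by the tool apply_moves, never from a script. Its argument "deltas" is a list of rows, each an object of numbers: "dx", "dy", "dz": the shift along the tool's x, y, z in units of 2 cm (1.0 is 2 cm); "wx", "wy", "wz": the turn, a rotation vector about the tool's x, y, z in units of 90 degrees (1.0 is 90 degrees); "fingers": the closure, from -1 (fully open) to 1 (shut), so that 0 is half open. In form: [{"dx": .., "dy": .., "dz": .., "wx": .., "wy": .., "wz": .., "fingers": ..}, ...]. A call has 1 to 12 rows; each row shifts and turns the commanded pose from where the row before left it, along the tool's axes as they then stand; what a row does not reach is not made up. A row lasts 1/10 s, in which the tool goes at most 50 mm and 8.59 degrees, less where a joint would pass 70% of its speed; a pose out of reach is approached as far as the arm can. A call with a number of a shift or a turn outside -1 to 1 is refused whole. A call with a gripper value outside its range is refused whole. The fingers move at their own pace and stop on an object; "squeeze" is the grip in N (left out, the last holds). Time passes only in rows, so rows that do not move let the fingers close. It gives the time, the measured TCP pose, the force, the opening and the grip force at its end, in the units of the state.
- arm.sense(): the state, without advancing time (a new reading comes with each control period).
- arm.camera(name): name is "scene" or "top" or "wrist"; returns a dict with "pixels" (420x560x3 uint8, red, green, blue), "fx", "fy", "cx", "cy" (pixels), "extrinsics" (4x4, takes a point from camera to world coordinates). Camera axes: x right, y up, looking along -z (the intrinsics and any distortion apply to the point x, -y, -z); pixel columns grow to the right and rows downward; lengths in m; the calibration is good to about 2 mm. The wrist camera is an equidistant fisheye: a pixel r from the principal point sees the ray r / f radians off the axis. A picture is of the moment at which its call begins. There is no depth.
- arm.close_job(): hands the job in; it is judged then, once.
Trained networks look in the newest picture that a camera, given by its name, has taken for a name from the list of things; names that differ only in an ending like _2 or _b are one class to them, and where a whole thing is asked for, a point or a joint stands for the part that bears it (a point fixed in the world has none). Each returns a list of dicts, best first, with "p" (0 to 1); they miss things now and then, are a little off and sometimes report something else, mostly with a low value. They report only what shows in the picture. A call takes as long as a camera call. They do not tell look-alikes from the thing itself.
- arm.spot_in(query, camera): "xy" ([column, row] in pixels, amid what is visible of it).
- arm.masks_of(query, camera): "mask" (420x560 bool, what is visible of it) and "xy" ([column, row] in pixels, amid what is visible of it).
- arm.place_of(query, camera): "xy" ([column, row] in pixels: a listed point, or the origin of a listed thing).
The state is a dict: "t": time; "joint_positions": joint angles; "qd": joint speeds; "joint_torque": joint torques, N m; "tool_pos": TCP position; "orientation": TCP orientation; "contact_force": force on the tool from outside, world axes, zero at the start; "moment": the same for the moment, N m; "finger_gap": finger opening in m; "grip_force": force on a finger pad.
Only numpy, scipy, OpenCV 4.12 (cv2) and the standard library are available. Lean on these libraries where they do the work, as an engineer would, in place of code of your own. Each camera call takes 0.05 s, during which the arm holds its last target. There are 200 camera calls.

TASK

The bearing in the run-in fixture is finished: swing the toggle clamp's handle back until the clamp stands fully open, lift the bearing off and set it down flat on the floor of the basket, without dropping it, beside the finished ones. Then turn the fixture's load collar to 3 for the next lot. Leave the clamp open and the oil bottle, spanner and caliper where they lie.

Things in the scene. Friction and masses are not known exactly. Their poses are not given: they have to be found in the camera images.
- fixture: Run-in fixture fixed on the bench: steel base plate 110 x 260 x 12 mm. Origin: on the upright anvil's axis, at bench level; z up, +y along the plate from the anvil to the toggle clamp (plate from y -55 to +205, x -55 to +55 mm). On the axis, from below: fixed dark ring (90 mm diameter), load collar, anvil post carrying the bearing. All fixture points lie at x = 0.
- anvil_top (a point): Centre of the anvil post's flat top, 60 mm above the bench (axes as the fixture). The post is 28 mm in diameter, fixed, and ends in a pilot stub of 22 mm diameter and 6 mm height, which stands in the bearing's 25 mm bore: lift the bearing straight up off it.
- clamp_pin (a point): Clamp bar pin, at fixture y 130, z 90 mm (axes as the fixture). Shut, the 19 mm wide bar lies level towards -y, z 83 to 112 mm, its sprung foot (30 mm diameter, bottom z 72) on the bearing. Pulling the bar does not open it. Open, bar and foot stand upright at y 120 to 178, up to z 230 mm. Riser and side plates below: y 121 to 195, up to z 100. Gripper bodies over the anvil stay at y < 110 mm.
- clamp_bar (a joint): Angle of the clamp bar, rad: 0 shut (level on the bearing), about 1.77 fully open (upright, 11 degrees past vertical). It moves only with the handle and stays open by itself.
- handle_grip (a point): Point on the axis of the clamp handle's dark rubber grip: 18 mm diameter, from 45 mm below to 29 mm above this point; z along the grip to its free end. Shut, upright, at fixture y 119.5, z 184.5 mm. Push its anvil-side face to +y: 4 to 8 N over centre, then easy. The point moves within 4 mm of an 86 mm radius arc about y 139, z 98, ending at y 225, z 109, handle leaning 82 degrees back.
- bearing_mid (a point): Centre (half-way up) of the finished ball bearing lying flat on the anvil: steel, 47 mm outside diameter, 25 mm bore, 12 mm thick, about 80 g; z along its axis. On the anvil it is 66 mm above the bench. The clamp's foot holds it down until the clamp is open. Beside its rim, fingers are free down to 30 mm above the bench.
- collar (a joint): Angle of the load collar, rad. Its skirt bears the numbers 0 to 9, 24 degrees (0.4189 rad) apart; value = number x 0.4189: number 3 is 1.2566. Clockwise seen from above raises it, counter-clockwise lowers it. Detents hold every number: 0.07 N m to leave one; let go, it springs to the nearest. Stops just beyond 0 and 9. It starts at 5 to 9.
- collar_grip (a point): On the collar's vertical axis, 42 mm above the bench, 10 mm below the top of its knurled grip: aluminium cylinder 38 mm in diameter, z 28 to 52 mm (axes as the fixture's; it does not turn). Below the grip, the flat skirt with the numbers, 80 mm diameter, top at z 28. The anvil post rises through it to z 66. Grip it from above with the bearing off; it turns in place.
- index_line (a point): White index line on a small dark block on the fixture's -y side, beside the collar's skirt (fixture y -45, z 28 mm). The number in line with it is the setting. Axes as the fixture.
- basket: Shallow pink plastic basket fixed on the bench: outside 220 (x) x 150 (y) x 50 mm high, walls and floor 4 mm. Origin: centre of its underside, z up. Two finished bearings (same size, may be nudged) lie in its +x half, centres at x 60 to 78 mm, y about -36 and +34; from x -106 to +30 mm it is empty.
- oiler: White plastic oil bottle, 42 mm diameter, 100 mm high, standing on the bench. Origin: centre of its underside.
- wrench: Steel spanner, 150 mm long, lying on the bench along its x. Origin about its middle, at bench level.
- caliper: Digital caliper, 200 mm long, lying on the bench along its x. Origin: middle of its beam, at bench level.
Not all that is in view belongs to the job. What is shaped like the part that bears bearing_mid but red or turquoise is not meant.

How it is judged:
By the outcome, as a careful person would: the job done as asked, in the order asked, and still so for the second after the job is handed in, with the robot touching nothing.
It also fails if it takes over 72 s, if anything falls off the work surface, if the arm or the gripper's body presses on something with over 40 N, if the wrist force passes 120 N, or if a joint passes its speed limit or range.

## Working session

There is one attempt and no reset: what is moved stays moved. The work goes in short steps, Python scripts to look and compute and a tool call to move; the robot and the scene stay as the last step left them, time stands still between calls to the robot, and variables do not carry over. Pictures are saved under pics/ and viewed, at most 10 in all, crops included, and the job is handed in when it is done.

Besides the shell and the picture viewer there is one more tool, called after "Call:" as a command line: name --argument value ..., lists and objects as JSON in quotes. apply_moves: Moves the arm, as the interface text tells. Shifts and turns lie within -1 to 1; 1 stands for 2 cm of shift or 90 degrees of turn. Its arguments: {"type":"object","properties":{"deltas":{"type":"array"},"squeeze":{"type":"number"}},"required":["deltas"]}

```bash
mkdir -p pics; ls
python3 - <<'E'
from workcell import arm
import cv2,numpy as np
for c in ("scene","top"):
    d=arm.camera(c); cv2.imwrite(f"pics/{c}1.png",cv2.resize(d["pixels"][:,:,::-1],(784,588)))
    print(c,d["fx"],d["fy"],d["cx"],d["cy"]);print(np.round(d["extrinsics"],4).tolist())
    for q in ("fixture","handle_grip","bearing_mid","clamp_pin","anvil_top","basket","index_line","collar_grip","oiler","wrench","caliper"):
        print(q,[(np.round(r["xy"]).tolist(),round(r["p"],2)) for r in arm.place_of(q,c)][:3])
print(arm.sense())
E
```

```text
pics
scene 437.9049628973312 437.9049628973312 283.3939414608983 215.57545040835845
[[0.8315, -0.3457, 0.4349, 1.1045], [0.5554, 0.5342, -0.6373, -0.6956], [-0.012, 0.7714, 0.6362, 0.8827], [0.0, 0.0, 0.0, 1.0]]
fixture [([257.0, 267.0], 0.98)]
handle_grip [([274.0, 188.0], 0.59)]
bearing_mid [([223.0, 290.0], 0.75), ([225.0, 236.0], 0.47), ([303.0, 268.0], 0.46)]
clamp_pin [([277.0, 211.0], 0.96)]
anvil_top [([306.0, 184.0], 0.71), ([257.0, 248.0], 0.69)]
basket [([148.0, 331.0], 0.9)]
index_line [([249.0, 268.0], 0.68)]
collar_grip [([255.0, 250.0], 0.74)]
oiler [([340.0, 289.0], 0.66), ([256.0, 243.0], 0.56)]
wrench [([288.0, 320.0], 0.78)]
caliper [([306.0, 186.0], 0.69), ([254.0, 253.0], 0.57)]
top 510.6395448795189 510.6395448795189 284.84153706459927 205.52443096467675
[[-0.0052, 0.9981, -0.0612, 0.5328], [-1.0, -0.0051, 0.0019, 0.0243], [0.0015, 0.0612, 0.9981, 1.3717], [0.0, 0.0, 0.0, 1.0]]
fixture [([304.0, 229.0], 0.63), ([257.0, 236.0], 0.61)]
handle_grip [([257.0, 238.0], 0.51)]
bearing_mid [([357.0, 236.0], 0.75), ([286.0, 284.0], 0.64), ([289.0, 180.0], 0.58)]
clamp_pi
[... 295 characters left out ...]
 'joint_positions': array([-1.33900634e+00,  2.40579890e-01,  5.01475653e-03,  1.33518884e+00,
       -1.87834840e-05,  1.57083054e+00]), 'qd': array([-0.00071893,  0.00012305, -0.001163  ,  0.00072176,  0.00196252,
        0.00043203]), 'joint_torque': array([ 1.56274500e-04, -3.72218478e+01,  2.52691305e+01,  1.22968599e-03,
        6.03375543e-05, -7.31485528e-06]), 'tool_pos': array([ 0.11485707, -0.48664077,  0.23132216]), 'orientation': array([ 2.21216736e-05,  9.93293667e-01,  1.15618732e-01, -6.87947364e-06]), 'contact_force': array([ 0.64859575, -0.8459673 , -0.05323709]), 'moment': array([ 0.0031238 , -0.01676548,  0.03442831]), 'grip_force': 0.0, 'finger_gap': 0.08506689320523252}
```

View pics/scene1.png

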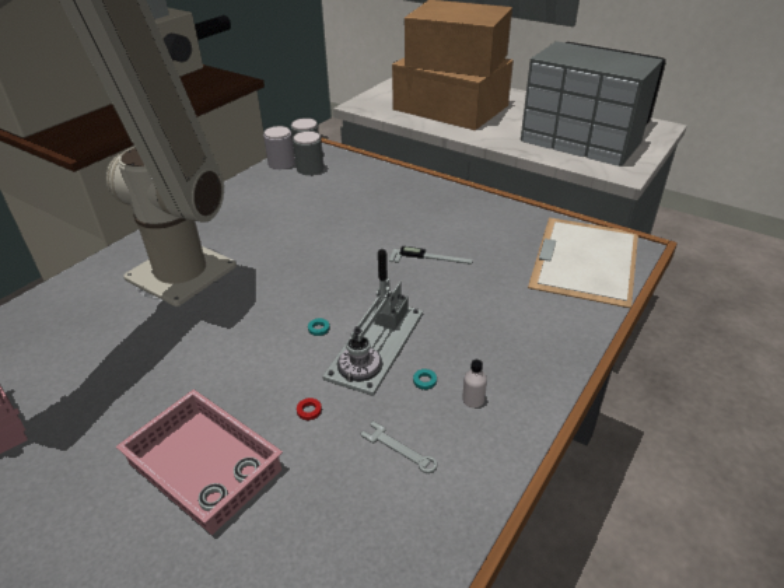

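View pics/top1.png

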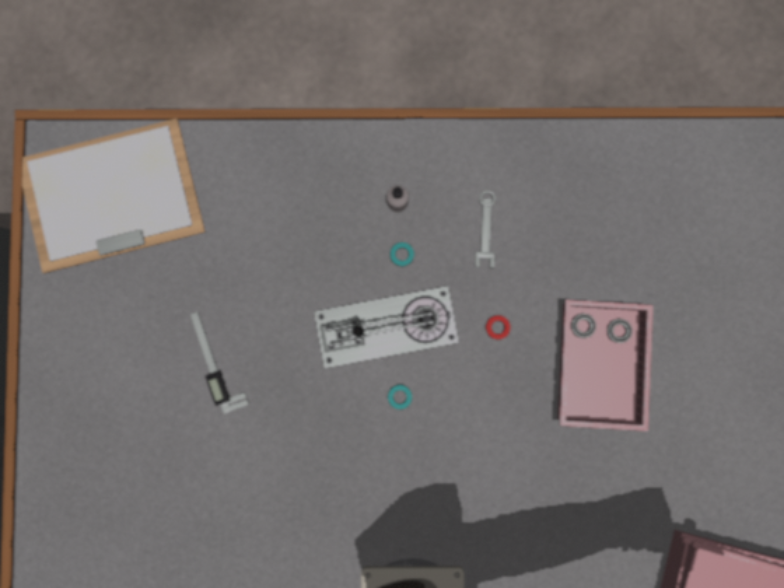

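The scene picture shows the fixture with a grey bearing under the clamp foot at about (358,345) of 784 px. The top picture shows it at (427,319).

- **Candidates, top picture:** grey on the anvil (427,319), red ring (497,327), turquoise rings (402,254) and (400,397), and two finished grey bearings in the basket (582,325) and (619,329).
- **Choice:** the grey one on the anvil under the clamp foot fits the description. The coloured rings are decoys and the basket ones are already finished.

Next I'll fit the poses and make one enlarged crop to confirm.

```bash
cat > h.py <<'E'
from workcell import arm
import cv2,numpy as np
from scipy.optimize import least_squares
from scipy.spatial.transform import Rotation as R
def proj(d,P,fish=False):
    E=np.array(d["extrinsics"]);p=(np.atleast_2d(P)-E[:3,3])@E[:3,:3]
    x,y,z=p[:,0],-p[:,1],-p[:,2]
    if fish:
        r=np.hypot(x,y);s=np.arctan2(r,z)/np.maximum(r,1e-9)
    else: s=1/z
    return np.c_[d["cx"]+d["fx"]*x*s,d["cy"]+d["fy"]*y*s]
def ray(d,uv,z,fish=False):
    E=np.array(d["extrinsics"]);a=(uv[0]-d["cx"])/d["fx"];b=(uv[1]-d["cy"])/d["fy"]
    if fish:
        r=np.hypot(a,b);k=np.sin(r)/max(r,1e-9);v=np.array([a*k,-b*k,-np.cos(r)])
    else: v=np.array([a,-b,-1.])
    w=E[:3,:3]@v;o=E[:3,3];return o+w*(z-o[2])/w[2]
def toW(f,P):
    P=np.atleast_2d(P);c,s=np.cos(f[2]),np.sin(f[2])
    return np.c_[f[0]+c*P[:,0]-s*P[:,1],f[1]+s*P[:,0]+c*P[:,1],P[:,2]]
def quat():
    q=arm.sense()["orientation"];return R.from_quat([q[1],q[2],q[3],q[0]])
E
python3 - <<'E'
from h import *
K={"anvil_top":(0,0,.06),"clamp_pin":(0,.13,.09),"index_line":(0,-.045,.028),"collar_grip":(0,0,.042),"handle_grip":(0,.1195,.1845),"fixture":(0,0,0)}
D={};obs=[]
for c in("scene","top"):
    d=D[c]=arm.camera(c)
    for q,P in K.items():
        for r in arm.place_of(q,c)[:3]: obs.append((c,P,r["xy"],q))
d=D["top"]
for q in("fixture","basket"):
    m=arm.masks_of(q,"top")[0]["mask"].astype(np.uint8)
    rc=cv2.minAreaRect(cv2.findNonZero(m));print(q,rc,m.sum())
    z={"fixture":.012,"basket":.05}[q]
    b=[ray(d,u,z)[:2] for u in cv2.boxPoints(rc)];print(np.round(b,3).tolist())
def res(f):
    return np.concatenate([proj(D[c],toW(f,P))[0]-u for c,P,u,_ in obs])
s=least_squares(res,[.53,-.01,np.radians(10)],loss="cauchy",f_scale=2)
f=s.x;print("fix",f,np.degrees(f[2]))
for (c,P,u,q),e in zip(obs,res(f).reshape(-1,2)):
    if abs(e).max()<40:print(c,q,e.round(1))
x,y=proj(D["top"],toW(f,(0,.07,.06)))[0].astype(int)
a=D["top"]["pixels"][y-35:y+35,x-65:x+55,::-1]
g=[proj(D["scene"],toW(f,(0,.05,.06)))[0].astype(int)][0]
b=D["scene"]["pixels"][g[1]-60:g[1]+50,g[0]-55:g[0]+55,::-1]
cv2.imwrite("pics/crop.png",np.hstack([cv2.resize(b,(400,400),interpolation=2),cv2.copyMakeBorder(cv2.resize(a,(400,233),interpolation=2),0,167,0,0,0)]))
for n in (1,2):
  pass
print([(np.round(r["xy"]),round(r["p"],2),ray(d,r["xy"],.01).round(3)) for r in arm.place_of("bearing_mid","top")])
E
```

```text
fixture ((275.2505798339844, 233.19039916992188), (41.351776123046875, 97.53218841552734), 79.2156982421875) 3890
[[0.573, 0.185], [0.62, -0.07], [0.512, -0.09], [0.465, 0.165]]
basket ((431.6664123535156, 260.6171875), (64.88188171386719, 90.19783020019531), 2.683774948120117) 5353
[[0.359, -0.265], [0.59, -0.28], [0.581, -0.448], [0.35, -0.431]]
fix [ 0.55493961 -0.03111198  0.14000377] 8.02162519411531
scene anvil_top [-3.2 -0.2]
scene clamp_pin [1.6 3.8]
scene index_line [ 0.9 -0.6]
scene collar_grip [0.2 0.1]
scene handle_grip [-0.9  1.1]
scene fixture [-0.5 -0.7]
top anvil_top [-0.2 -0. ]
top clamp_pin [-3.   0.4]
top index_line [-0.6  2.9]
top collar_grip [ 4.  -1.2]
top handle_grip [0.  0.4]
top fixture [ 0.8 -1.9]
[(array([286., 182.]), 0.71, array([0.68 , 0.018, 0.01 ])), (array([285., 283.]), 0.7, array([0.412, 0.023, 0.01 ])), (array([353., 235.]), 0.58, array([ 0.537, -0.16 ,  0.01 ])), (array([306., 226.]), 0.48, array([ 0.56 , -0.035,  0.01 ]))]
```

View pics/crop.png

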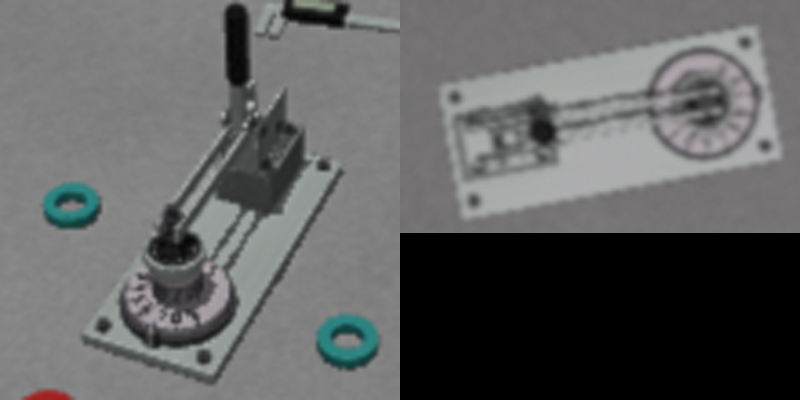

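The crop shows the grey bearing on the anvil under the clamp foot, at about (175,245) in its left half. The turquoise and red rings lie apart on the bench, so the grey one is meant. Plate yaw is about 10.4°. I'll close the fingers, turn the tool so its x runs along fixture +y, and go over.

Call:
apply_moves --deltas '[{"wz":-0.088,"fingers":1},{"wz":-0.088,"fingers":1},{"wz":-0.088,"fingers":1},{"wz":-0.088,"fingers":1},{"wz":-0.088,"fingers":1},{"wz":-0.088,"fingers":1},{"wz":-0.088,"fingers":1},{"wz":-0.088,"fingers":1},{"wz":-0.088,"fingers":1},{"wz":-0.088,"fingers":1},{"wz":-0.088,"fingers":1},{"dz":-0.5,"fingers":1}]' --squeeze 40

```text
schema error: expected keys dx, dy, dz, wx, wy, wz, fingers
```

Call:
apply_moves --deltas '[{"dx":0.86,"dy":0.99,"fingers":1},{"dx":0.86,"dy":0.99,"fingers":1},{"dx":0.86,"dy":0.99,"fingers":1},{"dx":0.86,"dy":0.99,"fingers":1},{"dx":0.86,"dy":0.99,"fingers":1},{"dx":0.86,"dy":0.99,"fingers":1},{"dx":0.86,"dy":0.99,"fingers":1},{"dx":0.86,"dy":0.99,"fingers":1},{"dx":0.86,"dy":0.99,"fingers":1},{"dx":0.86,"dy":0.99,"fingers":1},{"dx":0.86,"dy":0.99,"fingers":1},{"dx":0.86,"dy":0.99,"fingers":1}]'

```text
schema error: expected keys dx, dy, dz, wx, wy, wz, fingers
```

Call:
apply_moves --deltas '[{"dx":0.6,"dy":0.99,"fingers":1},{"dx":0.6,"dy":0.99,"fingers":1},{"dx":0.6,"dy":0.99,"fingers":1},{"dx":0.6,"dy":0.99,"fingers":1},{"dx":0.6,"dy":0.99,"fingers":1},{"dx":0.6,"dy":0.99,"fingers":1},{"dx":0.6,"dy":0.99,"fingers":1},{"dx":0.6,"dy":0.99,"fingers":1},{"dx":0.6,"dy":0.99,"fingers":1},{"dx":0.6,"dy":0.99,"fingers":1},{"dx":0,"dy":0,"fingers":1}]'

```text
schema error: expected keys dx, dy, dz, wx, wy, wz, fingers
```

Run:
```python
from h import *
d=arm.camera("wrist");s=arm.sense();print(s["t"],s["tool_pos"],s["joint_positions"].round(2),quat().as_matrix().round(3).tolist(),s["contact_force"])
print(d["fx"],d["cx"],d["cy"],np.round(d["extrinsics"],3).tolist())
cv2.imwrite("pics/w1.png",d["pixels"][:,:,::-1])
D={"wrist":d}
for c in("scene","top"):D[c]=arm.camera(c)
K={"anvil_top":(0,0,.06),"clamp_pin":(0,.13,.09),"index_line":(0,-.045,.028),"collar_grip":(0,0,.042),"handle_grip":(0,.1195,.1845),"fixture":(0,0,0),"bearing_mid":(0,0,.066)}
obs=[]
for c in D:
    for q,P in K.items():
        for r in arm.place_of(q,c)[:3]: obs.append((c,P,r["xy"],q))
def res(f): return np.concatenate([proj(D[c],toW(f,P),c=="wrist")[0]-u for c,P,u,_ in obs])
for w in (None,):
    f=least_squares(res,[.556,-.028,.18],loss="cauchy",f_scale=2).x;print(f,np.degrees(f[2]))
    for (c,P,u,q),e in zip(obs,res(f).reshape(-1,2)):
        if abs(e).max()<25:print(c,q,e.round(1))
```

```text
2.1 [ 0.11484481 -0.4866231   0.23131487] [-1.34  0.24  0.01  1.34 -0.    1.57] [[0.973, 0.23, -0.0], [0.23, -0.973, 0.0], [-0.0, -0.0, -1.0]] [-0.61090626  0.66341417 -0.0535746 ]
325.19226210127806 277.64560047568557 205.29273688579156 [[0.23, 0.929, 0.289, 0.189], [-0.973, 0.22, 0.068, -0.47], [-0.0, -0.297, 0.955, 0.375], [0.0, 0.0, 0.0, 1.0]]
[ 0.55672118 -0.02994359  0.14662282] 8.400868542777635
scene anvil_top [-3.5 -0.1]
scene clamp_pin [-2.2  0. ]
scene index_line [-1.3  1.5]
scene collar_grip [2.7 1.6]
scene handle_grip [-3.1  0.2]
scene fixture [-2.7 -0.1]
top anvil_top [3.  1.4]
top clamp_pin [-2.1 -1. ]
top index_line [-0.4 -0.4]
top collar_grip [-1.7 -0.5]
top handle_grip [-1.  -0.4]
top fixture [-0.3 -0.4]
top fixture [ 0.3 -3.7]
top bearing_mid [-1.   1.4]
```

View pics/w1.png

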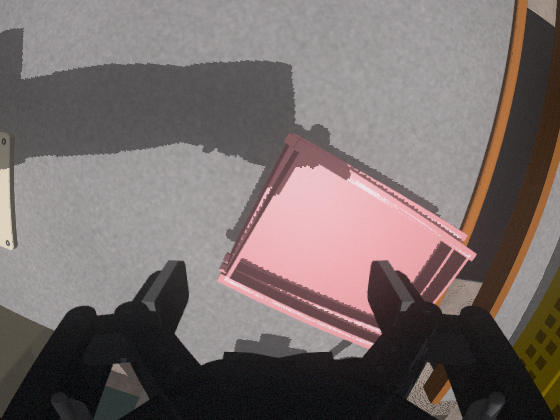

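Every row needs all seven keys, so nothing has moved yet. The wrist picture shows a second, empty pink basket at (350,240), which is not the target. I'll resend the moves in full.

Call:
apply_moves --deltas '[{"dx":0,"dy":0,"dz":0,"wx":0,"wy":0,"wz":-0.088,"fingers":1},{"dx":0,"dy":0,"dz":0,"wx":0,"wy":0,"wz":-0.088,"fingers":1},{"dx":0,"dy":0,"dz":0,"wx":0,"wy":0,"wz":-0.088,"fingers":1},{"dx":0,"dy":0,"dz":0,"wx":0,"wy":0,"wz":-0.088,"fingers":1},{"dx":0,"dy":0,"dz":0,"wx":0,"wy":0,"wz":-0.088,"fingers":1},{"dx":0,"dy":0,"dz":0,"wx":0,"wy":0,"wz":-0.088,"fingers":1},{"dx":0,"dy":0,"dz":0,"wx":0,"wy":0,"wz":-0.088,"fingers":1},{"dx":0,"dy":0,"dz":0,"wx":0,"wy":0,"wz":-0.088,"fingers":1},{"dx":0,"dy":0,"dz":0,"wx":0,"wy":0,"wz":-0.088,"fingers":1},{"dx":0,"dy":0,"dz":0,"wx":0,"wy":0,"wz":-0.088,"fingers":1},{"dx":0,"dy":0,"dz":0,"wx":0,"wy":0,"wz":-0.088,"fingers":1},{"dx":0,"dy":0,"dz":-0.5,"wx":0,"wy":0,"wz":0,"fingers":1}]' --squeeze 40

```text
t: 4.45
tool_pos: [0.1146, -0.4857, 0.2403]
orientation: [-0.001, 0.64, 0.768, 0.001]
contact_force: [0.2, 0.8, -0.2]
finger_gap: -0.0002
grip_force: 0.0
```

Call:
apply_moves --deltas '[{"dx":0.86,"dy":0.99,"dz":0,"wx":0,"wy":0,"wz":0,"fingers":1},{"dx":0.86,"dy":0.99,"dz":0,"wx":0,"wy":0,"wz":0,"fingers":1},{"dx":0.86,"dy":0.99,"dz":0,"wx":0,"wy":0,"wz":0,"fingers":1},{"dx":0.86,"dy":0.99,"dz":0,"wx":0,"wy":0,"wz":0,"fingers":1},{"dx":0.86,"dy":0.99,"dz":0,"wx":0,"wy":0,"wz":0,"fingers":1},{"dx":0.86,"dy":0.99,"dz":0,"wx":0,"wy":0,"wz":0,"fingers":1},{"dx":0.86,"dy":0.99,"dz":0,"wx":0,"wy":0,"wz":0,"fingers":1},{"dx":0.86,"dy":0.99,"dz":0,"wx":0,"wy":0,"wz":0,"fingers":1},{"dx":0.86,"dy":0.99,"dz":0,"wx":0,"wy":0,"wz":0,"fingers":1},{"dx":0.86,"dy":0.99,"dz":0,"wx":0,"wy":0,"wz":0,"fingers":1},{"dx":0.86,"dy":0.99,"dz":0,"wx":0,"wy":0,"wz":0,"fingers":1},{"dx":0.86,"dy":0.99,"dz":0,"wx":0,"wy":0,"wz":0,"fingers":1}]'

```text
t: 5.65
tool_pos: [0.3121, -0.24, 0.2423]
orientation: [0.001, 0.641, 0.767, 0.0]
contact_force: [0.3, 1.1, 0.3]
finger_gap: 0.0003
grip_force: 0.0
```

Call:
apply_moves --deltas '[{"dx":0.6,"dy":0.99,"dz":0,"wx":0,"wy":0,"wz":0,"fingers":1},{"dx":0.6,"dy":0.99,"dz":0,"wx":0,"wy":0,"wz":0,"fingers":1},{"dx":0.6,"dy":0.99,"dz":0,"wx":0,"wy":0,"wz":0,"fingers":1},{"dx":0.6,"dy":0.99,"dz":0,"wx":0,"wy":0,"wz":0,"fingers":1},{"dx":0.6,"dy":0.99,"dz":0,"wx":0,"wy":0,"wz":0,"fingers":1},{"dx":0.6,"dy":0.99,"dz":0,"wx":0,"wy":0,"wz":0,"fingers":1},{"dx":0.6,"dy":0.99,"dz":0,"wx":0,"wy":0,"wz":0,"fingers":1},{"dx":0.6,"dy":0.99,"dz":0,"wx":0,"wy":0,"wz":0,"fingers":1},{"dx":0.6,"dy":0.99,"dz":0,"wx":0,"wy":0,"wz":0,"fingers":1},{"dx":0.6,"dy":0.99,"dz":0,"wx":0,"wy":0,"wz":0,"fingers":1},{"dx":0,"dy":0,"dz":0,"wx":0,"wy":0,"wz":0,"fingers":1}]'

```text
t: 6.75
tool_pos: [0.4864, -0.0855, 0.2418]
orientation: [0.001, 0.64, 0.768, 0.001]
contact_force: [-0.3, -0.6, 0.1]
finger_gap: -0.0002
grip_force: 0.0
```

```bash
cat > m.py <<'E'
from h import *
d=arm.camera("wrist");s=arm.sense();print(s["t"],s["tool_pos"],s["joint_positions"].round(2),quat().as_matrix().round(3).tolist(),s["contact_force"])
cv2.imwrite("pics/w2.png",d["pixels"][:,:,::-1])
D={"wrist":d}
for c in("scene","top"):D[c]=arm.camera(c)
K={"anvil_top":(0,0,.06),"clamp_pin":(0,.13,.09),"index_line":(0,-.045,.028),"collar_grip":(0,0,.042),"handle_grip":(0,.1195,.1845),"fixture":(0,0,0),"bearing_mid":(0,0,.066)}
obs=[]
for c in D:
    for q,P in K.items():
        for r in arm.place_of(q,c)[:3]: obs.append((c,P,r["xy"],q))
def res(f): return np.concatenate([proj(D[c],toW(f,P),c=="wrist")[0]-u for c,P,u,_ in obs])
f=least_squares(res,[.556,-.028,.18],loss="cauchy",f_scale=2).x;print(f,np.degrees(f[2]))
for (c,P,u,q),e in zip(obs,res(f).reshape(-1,2)):
    if abs(e).max()<25:print(c,q,np.round(u),e.round(1))
E
python3 m.py
```

```text
6.8 [ 0.48519831 -0.08626642  0.2417286 ] [-0.18  0.22  0.01  1.36 -0.    1.21] [[-0.18, 0.984, 0.0], [0.984, 0.18, -0.0], [-0.0, 0.0, -1.0]] [-0.84323318  0.70883187  0.3475621 ]
[ 0.55632326 -0.02659425  0.18995741] 10.883758023678295
wrist anvil_top [357. 138.] [-1.4  0.7]
wrist clamp_pin [362.   6.] [ 0.5 -0.9]
wrist index_line [347. 174.] [0.4 1. ]
wrist collar_grip [352. 135.] [-0.5  1.8]
wrist fixture [343. 133.] [0.6 0.1]
scene anvil_top [257. 248.] [-1.   0.3]
scene clamp_pin [276. 210.] [-0.8  1.5]
scene clamp_pin [275. 189.] [ 0.1 22. ]
scene index_line [249. 267.] [0.6 0.4]
scene collar_grip [255. 252.] [1.2 0.3]
scene collar_grip [256. 249.] [0.3 3.5]
scene handle_grip [277. 188.] [-4.8 -1.5]
scene fixture [257. 263.] [0.1 0.3]
scene fixture [259. 247.] [-1.6 16.3]
scene bearing_mid [256. 246.] [-0.6  0.5]
top anvil_top [305. 223.] [-1.4  4.6]
top clamp_pin [256. 235.] [-2.1  2.1]
top clamp_pin [256. 234.] [-2.9  3.1]
top index_line [321. 222.] [-0.9  2.3]
top index_line [304. 229.] [15.6 -4.6]
top collar_grip [304. 228.] [-0.5 -0.5]
top handle_grip [258. 235.] [-2.9  1.6]
top fixture [304. 229.] [-1.4 -1. ]
top bearing_mid [305. 225.] [-1.3  2.4]
```

View pics/w2.png

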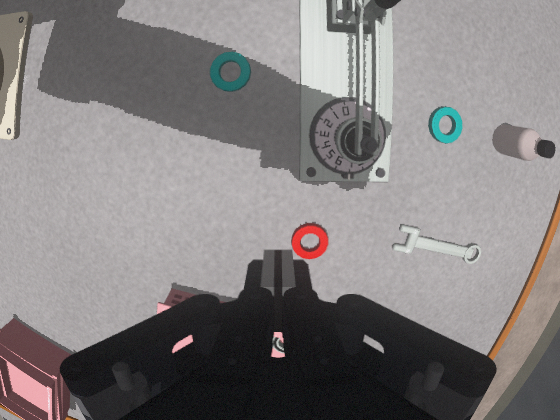

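The wrist picture shows the collar and anvil at (350,135), the index line at (347,174), and the setting at about 6. The fixture is at (0.5563, -0.0266) with yaw 10.9°. I'll place the shut fingers on the anvil side of the handle, at fixture y 85, z 202 mm.

Call:
apply_moves --deltas '[{"dx":0.93,"dy":0.57,"dz":0,"wx":0,"wy":0,"wz":-0.005,"fingers":1},{"dx":0.93,"dy":0.57,"dz":0,"wx":0,"wy":0,"wz":0,"fingers":1},{"dx":0.93,"dy":0.57,"dz":0,"wx":0,"wy":0,"wz":0,"fingers":1},{"dx":0.93,"dy":0.57,"dz":0,"wx":0,"wy":0,"wz":0,"fingers":1},{"dx":0.93,"dy":0.57,"dz":0,"wx":0,"wy":0,"wz":0,"fingers":1},{"dx":0.93,"dy":0.57,"dz":0,"wx":0,"wy":0,"wz":0,"fingers":1},{"dx":0.93,"dy":0.57,"dz":0,"wx":0,"wy":0,"wz":0,"fingers":1},{"dx":0,"dy":0,"dz":0.7,"wx":0,"wy":0,"wz":0,"fingers":1},{"dx":0,"dy":0,"dz":0.7,"wx":0,"wy":0,"wz":0,"fingers":1},{"dx":0,"dy":0,"dz":0.6,"wx":0,"wy":0,"wz":0,"fingers":1},{"dx":0,"dy":0,"dz":0,"wx":0,"wy":0,"wz":0,"fingers":1}]'

```text
t: 9.05
tool_pos: [0.5371, 0.0557, 0.1993]
orientation: [-0.001, 0.637, 0.771, -0.001]
contact_force: [-0.7, -0.4, 0.2]
finger_gap: 0.0
grip_force: 0.0
```

```bash
cat > loc.py <<'E'
from h import *
s=arm.sense();f=(.5563,-.0266,.1899)
p=s["tool_pos"]-[f[0],f[1],0];c,n=np.cos(f[2]),np.sin(f[2])
q=quat().as_matrix()
print(s["t"],"fix mm",np.round([1e3*(c*p[0]+n*p[1]),1e3*(c*p[1]-n*p[0]),1e3*p[2]],1),"toolx yaw",np.degrees(np.arctan2(q[1,0],q[0,0])).round(1),s["contact_force"].round(1),s["finger_gap"])
E
python3 loc.py
```

```text
9.05 fix mm [ -3.3  84.5 199.3] toolx yaw 100.9 [-0.7 -0.4  0.2] 4.392776596991528e-05
```

Call:
apply_moves --deltas '[{"dx":0.8,"dy":0.15,"dz":-0.1,"wx":0,"wy":0,"wz":0,"fingers":1},{"dx":0.7,"dy":0,"dz":0,"wx":0,"wy":0,"wz":0,"fingers":1},{"dx":0.7,"dy":0,"dz":-0.1,"wx":0,"wy":0,"wz":0,"fingers":1},{"dx":0.7,"dy":0,"dz":-0.05,"wx":0,"wy":0,"wz":0,"fingers":1},{"dx":0.7,"dy":0,"dz":0.15,"wx":0,"wy":0,"wz":0,"fingers":1},{"dx":0.7,"dy":0,"dz":0.25,"wx":0,"wy":0,"wz":0,"fingers":1},{"dx":0.6,"dy":0,"dz":0.28,"wx":0,"wy":0,"wz":0,"fingers":1},{"dx":0.5,"dy":0,"dz":0.4,"wx":0,"wy":0,"wz":0,"fingers":1},{"dx":0.5,"dy":0,"dz":0.47,"wx":0,"wy":0,"wz":0,"fingers":1},{"dx":0.5,"dy":0,"dz":0.5,"wx":0,"wy":0,"wz":0,"fingers":1},{"dx":0,"dy":0,"dz":0,"wx":0,"wy":0,"wz":0,"fingers":1}]'

```text
t: 10.15
tool_pos: [0.5155, 0.1835, 0.1632]
orientation: [-0.001, 0.636, 0.772, -0.002]
contact_force: [0.2, -1.4, 0.1]
finger_gap: -0.0002
grip_force: 0.0
```

Call:
apply_moves --deltas '[{"dx":0.35,"dy":0,"dz":0.5,"wx":0,"wy":0,"wz":0,"fingers":1},{"dx":0.35,"dy":0,"dz":0.5,"wx":0,"wy":0,"wz":0,"fingers":1},{"dx":0.3,"dy":0,"dz":0.5,"wx":0,"wy":0,"wz":0,"fingers":1},{"dx":0.3,"dy":0,"dz":0.4,"wx":0,"wy":0,"wz":0,"fingers":1},{"dx":0.1,"dy":0,"dz":0.3,"wx":0,"wy":0,"wz":0,"fingers":1},{"dx":0,"dy":0,"dz":0,"wx":0,"wy":0,"wz":0,"fingers":1}]'

```text
t: 10.75
tool_pos: [0.5113, 0.2097, 0.1201]
orientation: [-0.0, 0.637, 0.771, -0.001]
contact_force: [-0.0, 0.4, 0.5]
finger_gap: 0.0003
grip_force: 0.0
```

```bash
python3 loc.py
python3 - <<'E'
from h import *
d=arm.camera("scene");g=(262,215);I=d["pixels"][g[1]-75:g[1]+75,g[0]-100:g[0]+100,::-1]
cv2.imwrite("pics/s2.png",cv2.resize(I,(800,600),interpolation=2))
E
```

```text
10.75 fix mm [  0.4 240.5 120.1] toolx yaw 100.9 [-0.   0.4  0.5] 0.0002746946771361862
```

View pics/s2.png

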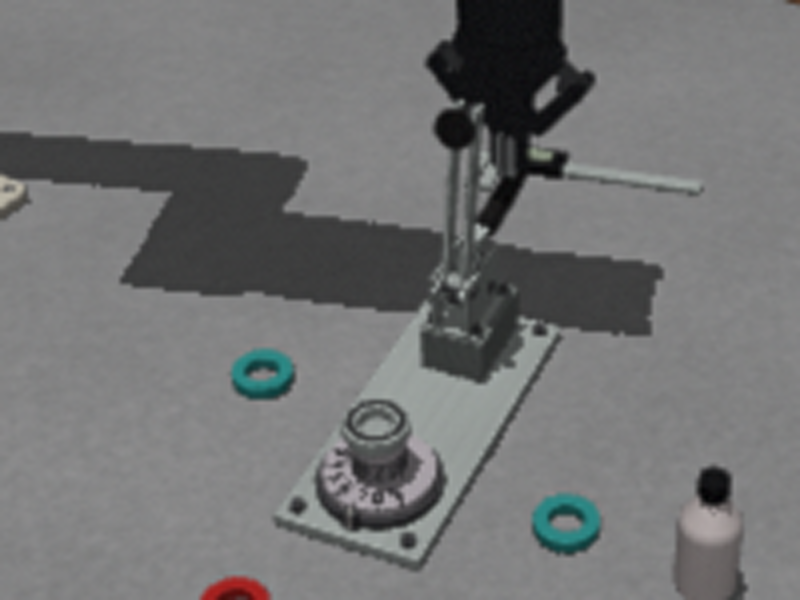

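The bar stands upright at (460,200) and the bearing is free at (377,425). The collar shows about 5 or 6. There is no end force yet, so I'll press down a bit further to seat the clamp fully open.

Call:
apply_moves --deltas '[{"dx":0,"dy":0,"dz":0.15,"wx":0,"wy":0,"wz":0,"fingers":1},{"dx":0,"dy":0,"dz":0.1,"wx":0,"wy":0,"wz":0,"fingers":1},{"dx":0,"dy":0,"dz":0,"wx":0,"wy":0,"wz":0,"fingers":1}]'

```text
t: 11.1
tool_pos: [0.5125, 0.2103, 0.1171]
orientation: [-0.0, 0.637, 0.771, 0.001]
contact_force: [-1.1, 1.0, 3.6]
finger_gap: -0.0001
grip_force: 2.0
```

Call:
apply_moves --deltas '[{"dx":0,"dy":0,"dz":0.1,"wx":0,"wy":0,"wz":0,"fingers":1},{"dx":0,"dy":0,"dz":0,"wx":0,"wy":0,"wz":0,"fingers":1}]'

```text
t: 11.3
tool_pos: [0.5125, 0.2108, 0.1154]
orientation: [-0.0, 0.637, 0.771, 0.002]
contact_force: [-1.5, 3.5, 6.7]
finger_gap: -0.0
grip_force: 3.2
```

Call:
apply_moves --deltas '[{"dx":0,"dy":0,"dz":0.12,"wx":0,"wy":0,"wz":0,"fingers":1},{"dx":0,"dy":0,"dz":0,"wx":0,"wy":0,"wz":0,"fingers":1}]'

```text
t: 11.5
tool_pos: [0.5124, 0.2113, 0.1135]
orientation: [-0.001, 0.637, 0.771, 0.002]
contact_force: [-3.2, 4.2, 8.7]
finger_gap: -0.0001
grip_force: 4.5
```

Call:
apply_moves --deltas '[{"dx":0,"dy":0,"dz":-0.98,"wx":0,"wy":0,"wz":0,"fingers":1},{"dx":0,"dy":0,"dz":-0.98,"wx":0,"wy":0,"wz":0,"fingers":1},{"dx":0,"dy":0,"dz":-0.98,"wx":0,"wy":0,"wz":0,"fingers":1},{"dx":0,"dy":0,"dz":-0.98,"wx":0,"wy":0,"wz":0,"fingers":1},{"dx":0,"dy":0,"dz":-0.98,"wx":0,"wy":0,"wz":0,"fingers":1},{"dx":0,"dy":0,"dz":-0.98,"wx":0,"wy":0,"wz":0,"fingers":1},{"dx":0,"dy":0,"dz":-0.98,"wx":0,"wy":0,"wz":0,"fingers":1},{"dx":-0.98,"dy":0,"dz":0,"wx":0,"wy":0,"wz":0,"fingers":1},{"dx":-0.98,"dy":0,"dz":0,"wx":0,"wy":0,"wz":0,"fingers":1},{"dx":-0.98,"dy":0,"dz":0,"wx":0,"wy":0,"wz":0,"fingers":1},{"dx":-0.98,"dy":0,"dz":0,"wx":0,"wy":0,"wz":0,"fingers":1},{"dx":-0.98,"dy":0,"dz":0,"wx":0,"wy":0,"wz":0,"fingers":1}]'

```text
t: 12.7
tool_pos: [0.5303, 0.112, 0.2487]
orientation: [0.0, 0.637, 0.771, -0.001]
contact_force: [-0.0, -0.1, 0.4]
finger_gap: -0.0001
grip_force: 0.0
```

Call:
apply_moves --deltas '[{"dx":-0.98,"dy":0,"dz":0,"wx":0,"wy":0,"wz":0,"fingers":1},{"dx":-0.98,"dy":0,"dz":0,"wx":0,"wy":0,"wz":0,"fingers":0},{"dx":-0.98,"dy":0,"dz":0,"wx":0,"wy":0,"wz":0,"fingers":-0.6},{"dx":-0.98,"dy":0,"dz":0,"wx":0,"wy":0,"wz":0,"fingers":-0.6},{"dx":-0.98,"dy":0,"dz":0,"wx":0,"wy":0,"wz":0,"fingers":-0.6},{"dx":-0.98,"dy":0,"dz":0,"wx":0,"wy":0,"wz":0,"fingers":-0.6},{"dx":-0.98,"dy":0,"dz":0,"wx":0,"wy":0,"wz":0,"fingers":-0.6},{"dx":0,"dy":0,"dz":0.9,"wx":0,"wy":0,"wz":0,"fingers":-0.6},{"dx":0,"dy":0,"dz":0.9,"wx":0,"wy":0,"wz":0,"fingers":-0.6},{"dx":0,"dy":0,"dz":0.9,"wx":0,"wy":0,"wz":0,"fingers":-0.6},{"dx":0,"dy":0,"dz":0,"wx":0,"wy":0,"wz":0,"fingers":-0.6}]'

```text
t: 13.8
tool_pos: [0.554, -0.0219, 0.192]
orientation: [-0.002, 0.637, 0.771, -0.002]
contact_force: [0.0, -0.5, 0.2]
finger_gap: 0.0682
grip_force: 0.0
```

```bash
python3 loc.py
cat > w.py <<'E'
from h import *
import sys
d=arm.camera("wrist")
for q,P in {"bearing_mid":(0,0,.066),"anvil_top":(0,0,.06),"collar_grip":(0,0,.042),"index_line":(0,-.045,.028)}.items():
    for r in arm.place_of(q,"wrist")[:2]:
        p=ray(d,r["xy"],P[2],True);f=(.5563,-.0266,.1899);v=p[:2]-f[:2];c,n=np.cos(f[2]),np.sin(f[2])
        print(q,round(r["p"],2),np.round(r["xy"]),"fix mm",np.round([1e3*(c*v[0]+n*v[1]),1e3*(c*v[1]-n*v[0])],1))
cv2.imwrite(sys.argv[1],d["pixels"][:,:,::-1])
E
python3 w.py pics/w3.png
```

```text
13.8 fix mm [ -1.4   5.  192. ] toolx yaw 100.8 [ 0.  -0.5  0.2] 0.06816426732207496
bearing_mid 0.97 [151. 118.] fix mm [-111.4   75.2]
bearing_mid 0.94 [402. 171.] fix mm [107.6  28.5]
anvil_top 0.56 [284. 200.] fix mm [ 3.2 -0.3]
collar_grip 0.71 [282. 192.] fix mm [1.4 1.9]
index_line 0.74 [277. 234.] fix mm [ -3.1 -46. ]
```

View pics/w3.png

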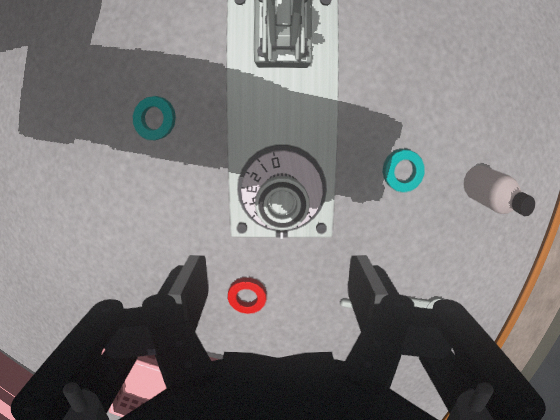

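The bearing is at (282,202), centred on the anvil at about fixture (+1.5, 0) mm. The red and turquoise rings lie clear of it. The 0 on the skirt is nearly opposite the index, so the setting is about 7. I'll descend to a fingertip grip.

Call:
apply_moves --deltas '[{"dx":-0.25,"dy":0.15,"dz":0.8,"wx":0,"wy":0,"wz":0,"fingers":-0.6},{"dx":0,"dy":0,"dz":0.95,"wx":0,"wy":0,"wz":0,"fingers":-0.6},{"dx":0,"dy":0,"dz":0.95,"wx":0,"wy":0,"wz":0,"fingers":-0.6},{"dx":0,"dy":0,"dz":0.95,"wx":0,"wy":0,"wz":0,"fingers":-0.6},{"dx":0,"dy":0,"dz":0.95,"wx":0,"wy":0,"wz":0,"fingers":-0.6},{"dx":0,"dy":0,"dz":0.9,"wx":0,"wy":0,"wz":0,"fingers":-0.6},{"dx":0,"dy":0,"dz":0.7,"wx":0,"wy":0,"wz":0,"fingers":-0.6},{"dx":0,"dy":0,"dz":0.5,"wx":0,"wy":0,"wz":0,"fingers":-0.6},{"dx":0,"dy":0,"dz":0,"wx":0,"wy":0,"wz":0,"fingers":-0.6}]'

```text
t: 14.95
tool_pos: [0.5596, -0.0256, 0.0603]
orientation: [-0.001, 0.637, 0.771, -0.001]
contact_force: [-1.0, -0.8, -0.8]
finger_gap: 0.0686
grip_force: 0.0
```

```bash
python3 loc.py
```

```text
14.95 fix mm [ 3.4  0.3 60.3] toolx yaw 100.9 [-1.  -0.8 -0.8] 0.06855165522927613
```

Call:
apply_moves --deltas '[{"dx":0,"dy":-0.06,"dz":0.1,"wx":0,"wy":0,"wz":0,"fingers":0.2},{"dx":0,"dy":0,"dz":0,"wx":0,"wy":0,"wz":0,"fingers":0.5},{"dx":0,"dy":0,"dz":0,"wx":0,"wy":0,"wz":0,"fingers":1},{"dx":0,"dy":0,"dz":0,"wx":0,"wy":0,"wz":0,"fingers":1},{"dx":0,"dy":0,"dz":0,"wx":0,"wy":0,"wz":0,"fingers":1}]' --squeeze 35

```text
t: 15.45
tool_pos: [0.5593, -0.026, 0.0602]
orientation: [0.001, 0.637, 0.771, 0.0]
contact_force: [-1.7, -0.8, 5.9]
finger_gap: 0.0449
grip_force: 36.1
```

```bash
python3 loc.py;python3 - <<'E'
from h import *
print(arm.sense()["grip_force"])
d=arm.camera("scene");g=(258,250);I=d["pixels"][g[1]-38:g[1]+37,g[0]-50:g[0]+50,::-1]
w=arm.camera("wrist")["pixels"][130:330,180:380,::-1]
cv2.imwrite("pics/s3.png",np.hstack([cv2.resize(I,(400,300),interpolation=2),cv2.resize(w,(300,300))]))
E
```

```text
15.45 fix mm [ 3.1 -0.  60.2] toolx yaw 100.8 [-1.7 -0.8  5.9] 0.044895927989314216
36.12909346818924
```

View pics/s3.png

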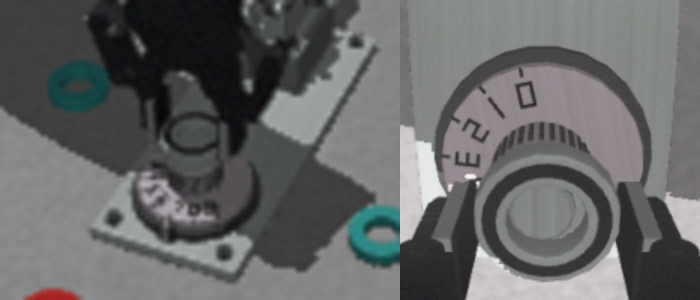

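The picture shows the pads only at the bearing's top rim: gap 44.9 mm against 47, with upward force. I'll reopen and go lower.

Call:
apply_moves --deltas '[{"dx":0,"dy":0,"dz":0,"wx":0,"wy":0,"wz":0,"fingers":-0.5},{"dx":0,"dy":0,"dz":0,"wx":0,"wy":0,"wz":0,"fingers":-0.5},{"dx":0,"dy":-0.07,"dz":0.2,"wx":0,"wy":0,"wz":0,"fingers":-0.5},{"dx":0,"dy":0,"dz":0.2,"wx":0,"wy":0,"wz":0,"fingers":-0.5},{"dx":0,"dy":0,"dz":0,"wx":0,"wy":0,"wz":0,"fingers":-0.5}]'

```text
t: 16.05
tool_pos: [0.5568, -0.0262, 0.05]
orientation: [-0.001, 0.637, 0.771, -0.001]
contact_force: [-0.9, -0.2, 0.6]
finger_gap: 0.0636
grip_force: 0.0
```

Call:
apply_moves --deltas '[{"dx":0,"dy":0,"dz":0,"wx":0,"wy":0,"wz":0,"fingers":0.1},{"dx":0,"dy":0,"dz":0,"wx":0,"wy":0,"wz":0,"fingers":0.5},{"dx":0,"dy":0,"dz":0,"wx":0,"wy":0,"wz":0,"fingers":1},{"dx":0,"dy":0,"dz":0,"wx":0,"wy":0,"wz":0,"fingers":1}]'

```text
t: 16.45
tool_pos: [0.5577, -0.0261, 0.0512]
orientation: [0.0, 0.637, 0.771, 0.0]
contact_force: [-0.6, 0.1, 0.9]
finger_gap: 0.0453
grip_force: 35.9
```

```bash
python3 loc.py
```

```text
16.45 fix mm [ 1.5  0.2 51.2] toolx yaw 100.9 [-0.6  0.1  0.9] 0.04525601917452791
```

Call:
apply_moves --deltas '[{"dx":0,"dy":0,"dz":0,"wx":0,"wy":0,"wz":0,"fingers":-0.4},{"dx":0,"dy":0,"dz":0,"wx":0,"wy":0,"wz":0,"fingers":-0.4},{"dx":0,"dy":0,"dz":-0.23,"wx":0,"wy":0,"wz":0,"fingers":-0.4},{"dx":0,"dy":0,"dz":0,"wx":0,"wy":0,"wz":0,"fingers":0.1},{"dx":0,"dy":0,"dz":0,"wx":0,"wy":0,"wz":0,"fingers":0.5},{"dx":0,"dy":0,"dz":0,"wx":0,"wy":0,"wz":0,"fingers":1},{"dx":0,"dy":0,"dz":0,"wx":0,"wy":0,"wz":0,"fingers":1},{"dx":0,"dy":0,"dz":0,"wx":0,"wy":0,"wz":0,"fingers":1}]'

```text
t: 17.25
tool_pos: [0.5583, -0.0262, 0.0567]
orientation: [0.001, 0.637, 0.771, 0.001]
contact_force: [-0.5, 0.0, 6.5]
finger_gap: 0.0451
grip_force: 35.4
```

```bash
python3 loc.py
```

```text
17.25 fix mm [ 2.1 -0.  56.7] toolx yaw 100.9 [-0.5  0.   6.5] 0.045095866794129316
```

Call:
apply_moves --deltas '[{"dx":0,"dy":0,"dz":-0.3,"wx":0,"wy":0,"wz":0,"fingers":1},{"dx":0,"dy":0,"dz":-0.5,"wx":0,"wy":0,"wz":0,"fingers":1},{"dx":0,"dy":0,"dz":-0.8,"wx":0,"wy":0,"wz":0,"fingers":1},{"dx":0,"dy":0,"dz":-0.9,"wx":0,"wy":0,"wz":0,"fingers":1},{"dx":0,"dy":0,"dz":-0.9,"wx":0,"wy":0,"wz":0,"fingers":1},{"dx":0,"dy":0,"dz":-0.9,"wx":0,"wy":0,"wz":0,"fingers":1},{"dx":0,"dy":0,"dz":-0.7,"wx":0,"wy":0,"wz":0,"fingers":1},{"dx":0,"dy":0,"dz":0,"wx":0,"wy":0,"wz":0,"fingers":1}]'

```text
t: 18.05
tool_pos: [0.5591, -0.0262, 0.1584]
orientation: [0.002, 0.637, 0.771, 0.001]
contact_force: [-0.7, 0.4, -0.8]
finger_gap: 0.0454
grip_force: 36.0
```

```bash
python3 loc.py
python3 - <<'E'
from h import *
s=arm.sense();print(s["grip_force"],s["finger_gap"])
w=arm.camera("wrist")
# basket pose from top camera: floor/rim colour mask
d=arm.camera("top")
hsv=cv2.cvtColor(d["pixels"],cv2.COLOR_RGB2HSV)
print([(np.round(r["xy"]).tolist(),round(r["p"],2),ray(d,r["xy"],0).round(3).tolist()) for r in arm.place_of("basket","top")])
e=arm.camera("scene")
print([(np.round(r["xy"]).tolist(),round(r["p"],2),ray(e,r["xy"],0).round(3).tolist()) for r in arm.place_of("basket","scene")])
# rim corners from first view (784 scale)
for u in [(565,299),(652,304),(648,430),(560,428)]: print(ray(d,(u[0]/1.4,u[1]/1.4),.05).round(3)[:2])
cv2.imwrite("pics/s4.png",np.hstack([cv2.resize(w["pixels"][150:360,140:420,::-1],(400,300)),cv2.resize(d["pixels"][190:325,370:500,::-1],(289,300))]))
E
```

```text
18.05 fix mm [  2.9  -0.2 158.4] toolx yaw 100.8 [-0.7  0.4 -0.8] 0.04543551229003917
36.0472271963954 0.04543551229003917
[([427.0, 261.0], 0.84, [0.466, -0.358, 0.0])]
[([147.0, 330.0], 0.86, [0.466, -0.352, 0.0])]
[ 0.591 -0.286]
[ 0.581 -0.447]
[ 0.351 -0.433]
[ 0.355 -0.272]
```

The bearing is held: the gap is stable and the force matches its 0.8 N weight. The basket centre is about (0.466, -0.355). I'll carry it to basket x ≈ -35 mm.

Call:
apply_moves --deltas '[{"dx":-0.5,"dy":-0.3,"dz":0,"wx":0,"wy":0,"wz":0,"fingers":1},{"dx":-0.95,"dy":-0.6,"dz":0,"wx":0,"wy":0,"wz":0,"fingers":1},{"dx":-0.95,"dy":-0.6,"dz":0,"wx":0,"wy":0,"wz":0,"fingers":1},{"dx":-0.95,"dy":-0.6,"dz":0,"wx":0,"wy":0,"wz":0,"fingers":1},{"dx":-0.95,"dy":-0.6,"dz":0,"wx":0,"wy":0,"wz":0,"fingers":1},{"dx":-0.95,"dy":-0.6,"dz":0,"wx":0,"wy":0,"wz":0,"fingers":1},{"dx":-0.95,"dy":-0.6,"dz":0,"wx":0,"wy":0,"wz":0,"fingers":1},{"dx":-0.95,"dy":-0.6,"dz":0,"wx":0,"wy":0,"wz":0,"fingers":1},{"dx":-0.95,"dy":-0.6,"dz":0,"wx":0,"wy":0,"wz":0,"fingers":1},{"dx":-0.95,"dy":-0.6,"dz":0,"wx":0,"wy":0,"wz":0,"fingers":1},{"dx":-0.95,"dy":-0.6,"dz":0,"wx":0,"wy":0,"wz":0,"fingers":1},{"dx":-0.95,"dy":-0.6,"dz":0,"wx":0,"wy":0,"wz":0,"fingers":1}]'

```text
t: 19.5
tool_pos: [0.4619, -0.2685, 0.1552]
orientation: [-0.001, 0.637, 0.771, -0.0]
contact_force: [-0.0, -0.5, -1.4]
finger_gap: 0.045
grip_force: 36.0
```

Call:
apply_moves --deltas '[{"dx":-0.95,"dy":-0.6,"dz":0,"wx":0,"wy":0,"wz":0,"fingers":1},{"dx":-0.95,"dy":-0.6,"dz":0,"wx":0,"wy":0,"wz":0,"fingers":1},{"dx":-0.95,"dy":-0.6,"dz":0,"wx":0,"wy":0,"wz":0,"fingers":1},{"dx":-0.95,"dy":-0.6,"dz":0,"wx":0,"wy":0,"wz":0,"fingers":1},{"dx":-0.1,"dy":-0.1,"dz":0,"wx":0,"wy":0,"wz":0,"fingers":1},{"dx":0,"dy":0,"dz":0,"wx":0,"wy":0,"wz":0,"fingers":1}]'

```text
t: 20.1
tool_pos: [0.4278, -0.3537, 0.1551]
orientation: [-0.001, 0.638, 0.77, 0.0]
contact_force: [0.2, 0.6, -0.6]
finger_gap: 0.0447
grip_force: 36.0
```

Run:
```python
from h import *
s=arm.sense();print(s["t"],s["tool_pos"],s["finger_gap"],s["contact_force"])
w=arm.camera("wrist")
cv2.imwrite("pics/s4.png",w["pixels"][:,:,::-1])
```

```text
20.1 [ 0.42779373 -0.35370865  0.15513526] 0.0446558413737396 [ 0.19258795  0.57048873 -0.64089776]
```

View pics/s4.png

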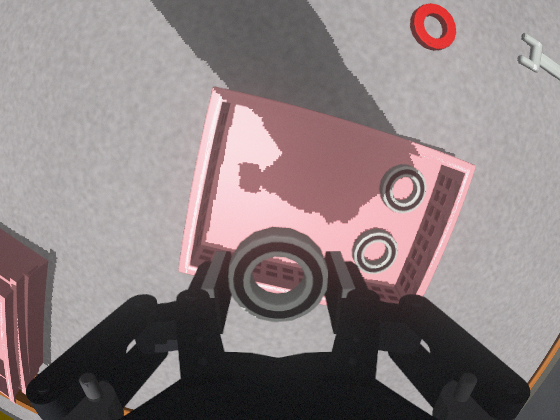

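The bearing is held level at (278,273). The finished ones are at (403,188) and (375,250), and the left part of the basket is free. I'll check where the drop point projects.

Run:
```python
from h import *
d=arm.camera("wrist");p=arm.sense()["tool_pos"]
print(proj(d,[[.428,-.354,.01],[p[0],p[1],p[2]+.011]],True))
for u in [(403,188),(375,250)]: print(ray(d,u,.01,True))
for u in [(215,90),(473,165)]: print(ray(d,u,.05,True))
```

```text
[[277.38508058 191.01794852]
 [278.11092415 273.79627154]]
[ 0.54602452 -0.32756439  0.01      ]
[ 0.53612855 -0.39524976  0.01      ]
[ 0.36456543 -0.27420787  0.05      ]
[ 0.59038635 -0.28646872  0.05      ]
```

Call:
apply_moves --deltas '[{"dx":0,"dy":0.1,"dz":0.6,"wx":0,"wy":0,"wz":0,"fingers":1},{"dx":0,"dy":0,"dz":0.9,"wx":0,"wy":0,"wz":0,"fingers":1},{"dx":0,"dy":0,"dz":0.9,"wx":0,"wy":0,"wz":0,"fingers":1},{"dx":0,"dy":0,"dz":0.9,"wx":0,"wy":0,"wz":0,"fingers":1},{"dx":0,"dy":0,"dz":0.5,"wx":0,"wy":0,"wz":0,"fingers":1},{"dx":0,"dy":0,"dz":0,"wx":0,"wy":0,"wz":0,"fingers":1}]'

```text
t: 20.8
tool_pos: [0.4299, -0.3512, 0.0775]
orientation: [-0.002, 0.637, 0.771, 0.0]
contact_force: [-0.8, 0.3, -1.2]
finger_gap: 0.045
grip_force: 36.0
```

Call:
apply_moves --deltas '[{"dx":0,"dy":0,"dz":0.8,"wx":0,"wy":0,"wz":0,"fingers":1},{"dx":0,"dy":0,"dz":0.9,"wx":0,"wy":0,"wz":0,"fingers":1},{"dx":0,"dy":0,"dz":0.8,"wx":0,"wy":0,"wz":0,"fingers":1},{"dx":0,"dy":0,"dz":0.5,"wx":0,"wy":0,"wz":0,"fingers":1},{"dx":0,"dy":0,"dz":0.2,"wx":0,"wy":0,"wz":0,"fingers":1},{"dx":0,"dy":0,"dz":0,"wx":0,"wy":0,"wz":0,"fingers":1}]'

```text
t: 21.4
tool_pos: [0.431, -0.3528, 0.0157]
orientation: [-0.0, 0.637, 0.771, -0.0]
contact_force: [0.2, -0.8, -0.9]
finger_gap: 0.0451
grip_force: 36.0
```

Call:
apply_moves --deltas '[{"dx":0,"dy":0,"dz":0.2,"wx":0,"wy":0,"wz":0,"fingers":1},{"dx":0,"dy":0,"dz":0.1,"wx":0,"wy":0,"wz":0,"fingers":1},{"dx":0,"dy":0,"dz":0,"wx":0,"wy":0,"wz":0,"fingers":1}]'

```text
t: 21.7
tool_pos: [0.4309, -0.3529, 0.0098]
orientation: [0.0, 0.637, 0.771, -0.0]
contact_force: [-0.6, 0.5, -1.6]
finger_gap: 0.0453
grip_force: 36.0
```

Call:
apply_moves --deltas '[{"dx":0,"dy":0,"dz":0.15,"wx":0,"wy":0,"wz":0,"fingers":1},{"dx":0,"dy":0,"dz":0.1,"wx":0,"wy":0,"wz":0,"fingers":1},{"dx":0,"dy":0,"dz":0,"wx":0,"wy":0,"wz":0,"fingers":1}]'

```text
t: 22.0
tool_pos: [0.4306, -0.3527, 0.0044]
orientation: [-0.0, 0.637, 0.771, 0.0]
contact_force: [-0.0, 0.2, -0.6]
finger_gap: 0.0448
grip_force: 36.0
```

Call:
apply_moves --deltas '[{"dx":0,"dy":0,"dz":0.1,"wx":0,"wy":0,"wz":0,"fingers":1},{"dx":0,"dy":0,"dz":0,"wx":0,"wy":0,"wz":0,"fingers":1}]'

```text
t: 22.2
tool_pos: [0.4307, -0.3527, 0.0024]
orientation: [-0.0, 0.637, 0.771, 0.0]
contact_force: [0.3, -0.9, -1.2]
finger_gap: 0.0454
grip_force: 36.0
```

Call:
apply_moves --deltas '[{"dx":0,"dy":0,"dz":0.08,"wx":0,"wy":0,"wz":0,"fingers":1},{"dx":0,"dy":0,"dz":0,"wx":0,"wy":0,"wz":0,"fingers":1}]'

```text
t: 22.4
tool_pos: [0.4309, -0.3529, 0.0019]
orientation: [0.0, 0.637, 0.771, -0.0]
contact_force: [-1.2, 1.1, 5.4]
finger_gap: 0.0452
grip_force: 39.0
```

Call:
apply_moves --deltas '[{"dx":0,"dy":0,"dz":0.06,"wx":0,"wy":0,"wz":0,"fingers":1},{"dx":0,"dy":0,"dz":0,"wx":0,"wy":0,"wz":0,"fingers":1}]'

```text
t: 22.6
tool_pos: [0.4309, -0.3529, 0.0019]
orientation: [0.0, 0.637, 0.771, -0.0]
contact_force: [-3.8, 2.8, 12.1]
finger_gap: 0.0448
grip_force: 43.0
```

Contact came at the expected height, so the bearing is on the floor. I'll relieve the load, release and rise.

Call:
apply_moves --deltas '[{"dx":0,"dy":0,"dz":-0.08,"wx":0,"wy":0,"wz":0,"fingers":1},{"dx":0,"dy":0,"dz":0,"wx":0,"wy":0,"wz":0,"fingers":-0.15},{"dx":0,"dy":0,"dz":0,"wx":0,"wy":0,"wz":0,"fingers":-0.4},{"dx":0,"dy":0,"dz":0,"wx":0,"wy":0,"wz":0,"fingers":-0.6},{"dx":0,"dy":0,"dz":-0.3,"wx":0,"wy":0,"wz":0,"fingers":-0.6},{"dx":0,"dy":0,"dz":-0.8,"wx":0,"wy":0,"wz":0,"fingers":-0.6},{"dx":0,"dy":0,"dz":-0.95,"wx":0,"wy":0,"wz":0,"fingers":-0.6},{"dx":0,"dy":0,"dz":-0.95,"wx":0,"wy":0,"wz":0,"fingers":-0.6},{"dx":0,"dy":0,"dz":-0.95,"wx":0,"wy":0,"wz":0,"fingers":-0.6},{"dx":0,"dy":0,"dz":-0.95,"wx":0,"wy":0,"wz":0,"fingers":-0.6},{"dx":0,"dy":0,"dz":-0.95,"wx":0,"wy":0,"wz":0,"fingers":-0.6},{"dx":0,"dy":0,"dz":-0.95,"wx":0,"wy":0,"wz":0,"fingers":-0.6}]'

```text
t: 23.8
tool_pos: [0.4308, -0.3528, 0.1386]
orientation: [0.0, 0.637, 0.771, 0.0]
contact_force: [0.8, 0.6, -0.4]
finger_gap: 0.0677
grip_force: 0.0
```

Run:
```python
from h import *
d=arm.camera("wrist");s=arm.sense();print(s["t"],s["tool_pos"],s["finger_gap"],s["contact_force"])
for r in arm.masks_of("bearing_mid","wrist"):
    m=r["mask"].astype(np.uint8);c=cv2.findNonZero(m)
    print(round(r["p"],2),np.round(r["xy"]),cv2.minAreaRect(c)[1],ray(d,r["xy"],.01,True).round(3))
print(proj(d,[.431,-.353,.01],True))
```

```text
23.85 [ 0.43237917 -0.35415465  0.14214309] 0.06838929938059336 [0.58485544 0.13461161 1.73218775]
0.68 [448.  15.] (46.0, 47.0) [ 0.55  -0.156  0.01 ]
0.56 [280. 209.] (53.0, 53.0) [ 0.435 -0.365  0.01 ]
[[277.89824152 194.89527447]]
```

Run:
```python
from h import *
d=arm.camera("wrist");cv2.imwrite("pics/bk.png",d["pixels"][60:340,160:480,::-1])
```

Call:
apply_moves --deltas '[{"dx":0.5,"dy":0.3,"dz":-0.3,"wx":0,"wy":0,"wz":0,"fingers":-0.6},{"dx":0.97,"dy":0.605,"dz":0,"wx":0,"wy":0,"wz":0,"fingers":-0.6},{"dx":0.97,"dy":0.605,"dz":0,"wx":0,"wy":0,"wz":0,"fingers":-0.6},{"dx":0.97,"dy":0.605,"dz":0,"wx":0,"wy":0,"wz":0,"fingers":-0.6},{"dx":0.97,"dy":0.605,"dz":0,"wx":0,"wy":0,"wz":0,"fingers":-0.6},{"dx":0.97,"dy":0.605,"dz":0,"wx":0,"wy":0,"wz":0,"fingers":-0.6},{"dx":0.97,"dy":0.605,"dz":0,"wx":0,"wy":0,"wz":0,"fingers":-0.6},{"dx":0.97,"dy":0.605,"dz":0,"wx":0,"wy":0,"wz":0,"fingers":-0.6},{"dx":0.97,"dy":0.605,"dz":0,"wx":0,"wy":0,"wz":0,"fingers":-0.6},{"dx":0.97,"dy":0.605,"dz":0,"wx":0,"wy":0,"wz":0,"fingers":-0.6},{"dx":0.97,"dy":0.605,"dz":0,"wx":0,"wy":0,"wz":0,"fingers":-0.6},{"dx":0.97,"dy":0.605,"dz":0,"wx":0,"wy":0,"wz":0,"fingers":-0.6}]'

```text
t: 25.15
tool_pos: [0.5247, -0.1054, 0.1423]
orientation: [-0.001, 0.637, 0.771, -0.001]
contact_force: [0.1, -0.6, -0.9]
finger_gap: 0.0685
grip_force: 0.0
```

Call:
apply_moves --deltas '[{"dx":0.97,"dy":0.605,"dz":0,"wx":0,"wy":0,"wz":0,"fingers":-0.6},{"dx":0.97,"dy":0.605,"dz":0,"wx":0,"wy":0,"wz":0,"fingers":-0.6},{"dx":0.97,"dy":0.605,"dz":0,"wx":0,"wy":0,"wz":0,"fingers":-0.6},{"dx":0.6,"dy":0.4,"dz":0,"wx":0,"wy":0,"wz":0,"fingers":-0.6},{"dx":0,"dy":0,"dz":0,"wx":0,"wy":0,"wz":0,"fingers":-0.6}]'

```text
t: 25.65
tool_pos: [0.5555, -0.028, 0.1426]
orientation: [-0.001, 0.636, 0.772, -0.0]
contact_force: [0.8, -0.9, 0.3]
finger_gap: 0.0686
grip_force: 0.0
```

```bash
python3 loc.py; python3 w.py pics/w4.png
python3 - <<'E'
from h import *
# unwrap skirt: columns = angle in fixture (deg), rows=radius 24..40mm
d=arm.camera("wrist");f=(.5578,-.0262,.1899)
a=np.radians(np.arange(0,360,.45));r=np.linspace(.041,.019,50)
P=np.stack([np.outer(r,np.cos(a)),np.outer(r,np.sin(a)),np.full((50,800),.028)],-1).reshape(-1,3)
uv=proj(d,toW(f,P),True).astype(np.float32).reshape(50,800,2)
U=cv2.remap(d["pixels"],uv[...,0],uv[...,1],cv2.INTER_CUBIC)[:,:,::-1]
U=cv2.resize(U,(800,200),interpolation=2);cv2.putText(U,"270",(600,198),0,.4,(0,0,255));cv2.line(U,(600,0),(600,20),(0,0,255),1)
np.save("u0.npy",U)
w=cv2.resize(d["pixels"][140:290,180:380,::-1],(400,300),interpolation=2);b=cv2.resize(cv2.imread("pics/bk.png"),(400,350))
cv2.imwrite("pics/fin.png",np.vstack([U,np.hstack([cv2.resize(w,(400,350)),b])]))
E
```

```text
25.65 fix mm [ -1.   -1.2 142.6] toolx yaw 101.0 [ 0.8 -0.9  0.3] 0.06856716993527208
bearing_mid 0.89 [132. 112.] fix mm [-105.7   74.4]
bearing_mid 0.64 [423. 174.] fix mm [106.1  29.6]
anvil_top 0.78 [282. 212.] fix mm [ 2.3 -2.1]
collar_grip 0.87 [281. 202.] fix mm [1.8 0.9]
index_line 0.78 [276. 250.] fix mm [ -2.7 -47.6]
index_line 0.54 [278. 191.] fix mm [-0.5  5.7]
```

View pics/fin.png

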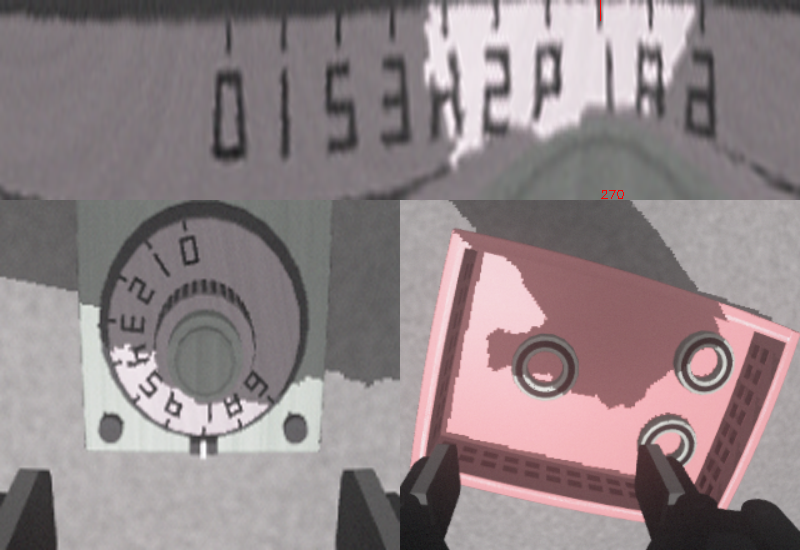

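The unwrapped skirt shows 7 at the index line (column 600). The basket crop shows the bearing lying flat and clear at (545,368), beside the two finished ones. The collar has to turn 7→3, which is 96° counter-clockwise. I'll descend and grip it.

Call:
apply_moves --deltas '[{"dx":0.05,"dy":0.13,"dz":0.7,"wx":0,"wy":0,"wz":0,"fingers":-0.6},{"dx":0,"dy":0,"dz":0.9,"wx":0,"wy":0,"wz":0,"fingers":-0.6},{"dx":0,"dy":0,"dz":0.9,"wx":0,"wy":0,"wz":0,"fingers":-0.6},{"dx":0,"dy":0,"dz":0.9,"wx":0,"wy":0,"wz":0,"fingers":-0.6},{"dx":0,"dy":0,"dz":0.9,"wx":0,"wy":0,"wz":0,"fingers":-0.6},{"dx":0,"dy":0,"dz":0.7,"wx":0,"wy":0,"wz":0,"fingers":-0.6},{"dx":0,"dy":0,"dz":0.5,"wx":0,"wy":0,"wz":0,"fingers":-0.6},{"dx":0,"dy":0,"dz":0,"wx":0,"wy":0,"wz":0,"fingers":-0.6}]'

```text
t: 26.75
tool_pos: [0.5567, -0.029, 0.0321]
orientation: [-0.001, 0.637, 0.77, -0.001]
contact_force: [-0.1, 0.1, -0.5]
finger_gap: 0.0682
grip_force: 0.0
```

```bash
python3 loc.py
```

```text
26.75 fix mm [-0.1 -2.5 32.1] toolx yaw 100.8 [-0.1  0.1 -0.5] 0.06820006654401757
```

Call:
apply_moves --deltas '[{"dx":0.12,"dy":0.09,"dz":0,"wx":0,"wy":0,"wz":0,"fingers":0},{"dx":0,"dy":0,"dz":0,"wx":0,"wy":0,"wz":0,"fingers":0.4},{"dx":0,"dy":0,"dz":0,"wx":0,"wy":0,"wz":0,"fingers":1},{"dx":0,"dy":0,"dz":0,"wx":0,"wy":0,"wz":0,"fingers":1},{"dx":0,"dy":0,"dz":0,"wx":0,"wy":0,"wz":0,"fingers":1}]' --squeeze 50

```text
t: 27.25
tool_pos: [0.5577, -0.0263, 0.0348]
orientation: [-0.001, 0.637, 0.771, -0.001]
contact_force: [-6.3, -0.9, 6.5]
finger_gap: 0.0364
grip_force: 49.8
```

```bash
python3 loc.py
```

```text
27.25 fix mm [ 1.5  0.1 34.8] toolx yaw 100.8 [-6.3 -0.9  6.5] 0.03639137151171045
```

Call:
apply_moves --deltas '[{"dx":0,"dy":-0.04,"dz":-0.03,"wx":0,"wy":0,"wz":-0.04,"fingers":1},{"dx":0,"dy":0,"dz":0,"wx":0,"wy":0,"wz":-0.08,"fingers":1},{"dx":0,"dy":0,"dz":0,"wx":0,"wy":0,"wz":-0.09,"fingers":1},{"dx":0,"dy":0,"dz":0,"wx":0,"wy":0,"wz":-0.09,"fingers":1},{"dx":0,"dy":0,"dz":0,"wx":0,"wy":0,"wz":-0.09,"fingers":1},{"dx":0,"dy":0,"dz":0,"wx":0,"wy":0,"wz":-0.09,"fingers":1},{"dx":0,"dy":0,"dz":0,"wx":0,"wy":0,"wz":-0.05,"fingers":1},{"dx":0,"dy":0,"dz":0,"wx":0,"wy":0,"wz":0,"fingers":1}]'

```text
t: 28.05
tool_pos: [0.5575, -0.0264, 0.0348]
orientation: [-0.001, 0.271, 0.963, -0.001]
contact_force: [-5.2, -1.6, 4.6]
finger_gap: 0.036
grip_force: 50.8
```

```bash
python3 loc.py; python3 -c "
from h import *
s=arm.sense();print(s['moment'],s['joint_positions'].round(2),s['grip_force'])"
```

```text
28.05 fix mm [ 1.2 -0.  34.8] toolx yaw 148.5 [-5.2 -1.6  4.6] 0.03603617610871974
[-0.3873332   1.14613752  0.07279103] [-0.05  0.51 -0.14  0.92 -0.    0.5 ] 50.77626585960388
```

Call:
apply_moves --deltas '[{"dx":0,"dy":0,"dz":0,"wx":0,"wy":0,"wz":-0.06,"fingers":1},{"dx":0,"dy":0,"dz":0,"wx":0,"wy":0,"wz":-0.09,"fingers":1},{"dx":0,"dy":0,"dz":0,"wx":0,"wy":0,"wz":-0.09,"fingers":1},{"dx":0,"dy":0,"dz":0,"wx":0,"wy":0,"wz":-0.09,"fingers":1},{"dx":0,"dy":0,"dz":0,"wx":0,"wy":0,"wz":-0.09,"fingers":1},{"dx":0,"dy":0,"dz":0,"wx":0,"wy":0,"wz":-0.08,"fingers":1},{"dx":0,"dy":0,"dz":0,"wx":0,"wy":0,"wz":-0.037,"fingers":1},{"dx":0,"dy":0,"dz":0,"wx":0,"wy":0,"wz":0,"fingers":1}]'

```text
t: 28.85
tool_pos: [0.5575, -0.0266, 0.0348]
orientation: [-0.001, -0.146, 0.989, -0.001]
contact_force: [-5.7, -1.8, 4.7]
finger_gap: 0.0361
grip_force: 50.8
```

```bash
python3 loc.py; python3 -c "
from h import *
s=arm.sense();print(s['moment'],s['joint_positions'].round(2),s['grip_force'])"
```

```text
28.85 fix mm [ 1.2 -0.3 34.8] toolx yaw -163.2 [-5.7 -1.8  4.7] 0.03606351774605112
[-0.55443306  1.10537387  0.01251673] [-0.05  0.51 -0.14  0.92 -0.   -0.34] 50.843138694763184
```

Call:
apply_moves --deltas '[{"dx":0,"dy":0,"dz":0,"wx":0,"wy":0,"wz":0,"fingers":0},{"dx":0,"dy":0,"dz":0,"wx":0,"wy":0,"wz":0,"fingers":-0.6},{"dx":0,"dy":0,"dz":0,"wx":0,"wy":0,"wz":0,"fingers":-0.6},{"dx":0,"dy":0,"dz":-0.5,"wx":0,"wy":0,"wz":0,"fingers":-0.6},{"dx":0,"dy":0,"dz":-0.95,"wx":0,"wy":0,"wz":0,"fingers":-0.6},{"dx":0,"dy":0,"dz":-0.95,"wx":0,"wy":0,"wz":0,"fingers":-0.6},{"dx":0,"dy":0,"dz":-0.95,"wx":0,"wy":0,"wz":0,"fingers":-0.6},{"dx":0,"dy":0,"dz":-0.95,"wx":0,"wy":0,"wz":0,"fingers":-0.6},{"dx":0,"dy":0,"dz":-0.95,"wx":0,"wy":0,"wz":0,"fingers":-0.6},{"dx":0,"dy":0,"dz":-0.95,"wx":0,"wy":0,"wz":0,"fingers":-0.6},{"dx":0,"dy":0,"dz":-0.5,"wx":0,"wy":0,"wz":0,"fingers":-0.6},{"dx":0,"dy":0,"dz":0,"wx":0,"wy":0,"wz":0,"fingers":-0.6}]'

```text
t: 30.05
tool_pos: [0.56, -0.026, 0.1703]
orientation: [0.002, -0.147, 0.989, -0.0]
contact_force: [0.5, -0.1, 0.3]
finger_gap: 0.0689
grip_force: 0.0
```

```bash
python3 loc.py
python3 - <<'E'
from h import *
d=arm.camera("wrist");f=(.5578,-.0262,.1899)
a=np.radians(np.arange(0,360,.45));r=np.linspace(.041,.019,50)
P=np.stack([np.outer(r,np.cos(a)),np.outer(r,np.sin(a)),np.full((50,800),.028)],-1).reshape(-1,3)
uv=proj(d,toW(f,P),True).astype(np.float32).reshape(50,800,2)
U=cv2.resize(cv2.remap(d["pixels"],uv[...,0],uv[...,1],cv2.INTER_CUBIC)[:,:,::-1],(800,200),interpolation=2)
def hp(I):
    g=cv2.cvtColor(I,cv2.COLOR_BGR2GRAY).astype(np.float32)
    return np.clip(cv2.GaussianBlur(g,(0,0),12)-g,0,60)
g0,g1=hp(np.load("u0.npy")),hp(U)
A=np.hstack([g1,g1[:,:200]])
# template: digits 0..3 of the first view, centred on each
for n,c in zip("0123",(229,284,338,393)):
    T=g0[25:160,c-24:c+24];m=cv2.matchTemplate(A[15:175],T,cv2.TM_CCOEFF_NORMED).max(0)
    k=np.argsort(-m);b=k[0];o=[j for j in k if abs(j-b)>20][0]
    print(n,"at deg",(b+24)*.45-0,"score",m[b].round(2),"next",(o+24)*.45,m[o].round(2))
cv2.imwrite("pics/u1.png",U)
E
```

```text
30.05 fix mm [ 3.700e+00 -1.000e-01  1.703e+02] toolx yaw -163.1 [ 0.5 -0.1  0.3] 0.06885729205831932
0 at deg 53.1 score 0.82 next 413.1 0.82
1 at deg 223.20000000000002 score 0.85 next 368.1 0.7
2 at deg 246.15 score 0.78 next 199.35 0.72
3 at deg 269.55 score 0.92 next 53.1 0.83
```

The 3 matches at 269.6°, with 2 at 246° and 1 at 223°, so the collar stands on 3. One numeric check that the handle is fully back, then I'll hand in.

Run:
```python
from h import *
f=(.5565,-.0266,.1899)
for c in("scene","top"):
    d=arm.camera(c);r=arm.place_of("handle_grip",c)
    print(c,[(x["xy"],round(x["p"],2)) for x in r[:2]])
    for al,ps in ((7.3,82),(18,72),(30,62)):
        a=np.radians(al);print(al,proj(d,toW(f,(0,.139+.086*np.cos(a),.098+.086*np.sin(a)))).round(1))
    print(arm.sense()["t"])
```

```text
scene [([290.3, 190.9], 0.64)]
7.3 [[287.5 188.2]]
18 [[287.  184.6]]
30 [[286.  181.4]]
30.2
top [([216.3, 241.5], 0.65)]
7.3 [[215.4 244.8]]
18 [[215.9 244.6]]
30 [[218.  244.1]]
30.3
```

The handle is at its end position.

```bash
python3 -c "
from workcell import arm
print(arm.close_job())"
```

```text
the job is handed in; nothing more can be done
None
```

The job is handed in at about 30 s: the clamp stands open, the bearing lies flat in the basket beside the finished ones, the collar reads 3, and the oil bottle, spanner and caliper were not touched.

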